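# Load-test a relay board at the third load step

### The arm

A 6-joint arm with a two-finger parallel gripper is mounted at the origin on the work surface. World frame = base frame: x ahead of the robot, y to its left, z up, the work surface at z = 0. Lengths are in m, angles in rad, forces in N, time in s.
With the tool pointing down it reaches from about 0.375 to 0.9 m from the base axis. Payload 3.1 kg.
Tool frame: the origin (TCP) lies between the finger pads, 19 mm behind the fingertips; this is the grasp point; z points along the fingers, y is the line along which they close (so a half turn about z gives the same grasp; the last joint's range is limited). The gripper opens to 85 mm and grips with 20 to 120 N. Pads are 22 mm wide; open, the fingers measure 114 mm over their backs; the gripper's body (76 mm by 85 mm) begins 54 mm behind the grasp point. The pads swing forward as they close: fully open they stand 13 mm farther back than shut.
Start: joints at [1.167, 0.527, 1.433, -0, 1.181, -0.178], TCP at [0.14, 0.609, 0.25] pointing down, gripper open.
Joint ranges: [-3.08, 3.08], [-0.75, 2.2], [0.22, 2.44], [-1.43, 4.57], [0, 2.65], [-2.85, 2.85]. Speed limits (rad/s): [2.79, 2.79, 3.14, 3.14, 3.14, 3.14].

### API

Orientations are given as a unit quaternion [x, y, z, w].
In Python, from station import manip gives the robot as it stands.
- The arm moves only by the tool drive_tool, never from a script. Its argument "plan" is a list of rows, each a list of 7 numbers: the shift along the tool's x, y, z in m, then the turn, a rotation vector about the tool's x, y, z in degrees, then the opening, from -1 (shut) to 1 (fully open). In form: [[x, y, z, wx, wy, wz, gripper], ...]. A call has 1 to 10 rows; each row shifts and turns the commanded pose from where the row before left it, along the tool's axes as they then stand; what a row does not reach is not made up. A row lasts 1/10 s, in which the tool goes at most 50 mm and 8.59 degrees, less where a joint would pass 70% of its speed; a pose out of reach is approached as far as the arm can. A call is refused whole if a number of a shift passes 0.05 or a number of a turn 8.59, either way. A call with a gripper value outside its range is refused whole. The fingers move at their own pace and stop on an object; "newtons" is the grip in N (left out, the last holds). Time passes only in rows, so rows that do not move let the fingers close. It gives the time, the measured TCP pose, the force, the opening and the grip force at its end, in the units of the state.
- manip.sense(): the state, without advancing time (a new reading comes with each control period).
- manip.snapshot(name): name is "side" or "top"; returns a dict with "image" (480x640x3 uint8, red, green, blue), "z_map" (480x640 float32, m along the optical axis (not along the pixel's ray), 0 where there is no reading), "fov_y" (degrees; the focal length in pixels is half the picture's height over the tangent of half this angle, whatever the lens; pixels are square), "cx", "cy" (the principal point, pixels), "extrinsics" (4x4, takes a point from camera to world coordinates). Camera axes: x right, y up, looking along -z (the intrinsics and any distortion apply to the point x, -y, -z); pixel columns grow to the right and rows downward; lengths in m; the calibration is good to about 2 mm. A picture is of the moment at which its call begins.
- manip.sign_off(): hands the job in; it is judged then, once.
The state is a dict: "t": time; "q": joint angles; "qd": joint speeds; "tau": joint torques, N m; "tcp_pos": TCP position; "tool_rot": TCP orientation; "force": force on the tool from outside, world axes, zero at the start; "ft_torque": the same for the moment, N m; "finger_gap": opening from 0.0 (shut) to 1.0 (fully open); "gripper_force": force on a finger pad.
Only numpy, scipy, OpenCV 4.12 (cv2) and the standard library are available. Lean on these libraries where they do the work, as an engineer would, in place of code of your own. Each camera call takes 0.05 s, during which the arm holds its last target. There are 200 camera calls.

### The job

Load-test the clamped board: first turn the round black voltage knob until its pointer lines up with the red marker on its scale, and let go of it. Then take the yellow winged load switch, turn it clockwise from off, click by click by feel, to the third stop and no further, and keep hold of it there against its return spring: the program finishes while still holding the switch. Leave the loose board, the bin, the terminal strip and the screwdriver where they lie.

Things in the scene. Friction and masses are not known exactly. Their poses are not given: they have to be found in the camera images.
- jig: Board test jig, fixed: grey case 260 (x) x 300 (y) x 72 mm high, black heat sink on its far (+x) face. Origin: centre of its underside; x away from the robot side, y left. Both controls have vertical axes on its flat top panel (z = 72 mm) at x = -72 mm: voltage knob at y = +75, load switch at y = -75 mm. Beyond x = -8 mm: a nest with the clamped board, up to 33 mm over the panel.
- volt: Voltage knob: round, black, 36 mm diameter, 7 to 27 mm above the panel, over a 46 mm skirt (1 to 7 mm) with a white pointer. Origin: on the axis, 1 mm above the panel; x along the pointer. Turns clockwise (from above) for more volts, 270 degrees in all, even friction 0.03 N m, stays where left. The pointer starts 0.5 to 2.3 rad anticlockwise of the red marker.
- volt_grip (a point): On the voltage knob's axis, 25 mm above the panel: put the TCP here, tool pointing down (fingertips then 6 mm above the panel). The knob is round, so any yaw grips it.
- volt_tip (a point): Tip of the voltage knob's white pointer line, 30 mm from its axis, 7 mm above the panel. Turns with the knob.
- mark_tip (a point): Where the volt_tip must come: at the point of the red marker, a fixed flat red arrow 7 x 13 mm lying on the panel just outside the voltage knob's pointer. 30 mm from the knob's axis, 7 mm above the panel. Its angle on the scale differs from start to start.
- step: Load switch: yellow wing 46 x 13 mm, 7 to 31 mm above the panel, on a grey 48 mm skirt. Origin: on the axis, 1 mm above the panel; x along the wing to its pointer end. Starts on its off end stop (white dot), 67.5 degrees anticlockwise of the jig's x. Six stops (black dots) follow clockwise, 22.5 degrees apart: the third is 67.5 degrees from off. A spring returns it to off from anywhere if let go.
- step_grip (a point): On the load switch's axis, 25 mm above the panel: put the TCP here, tool down, fingers closing across the 13 mm wing; 40 N of grip holds it. Feel: the resisting torque is about 0.15 N m + 0.03 N m per rad, with clicks of +-0.11 N m on top: lowest at each stop, highest half way between stops (0.26 to 0.30 N m).
- step_tip (a point): End of the load switch's white pointer line, 32 mm from its axis along the wing, 7 mm above the panel. Turns with the switch. At the third stop it points along the jig's +x and lies at y = -75 mm in the jig's frame (larger y: short of it; smaller y: past it).
- bin: Bystander: blue open parts bin 160 x 105 x 70 mm with green terminal strips, standing left of the jig. Origin: centre of its underside.
- board: Bystander: loose blue board 100 x 156 mm, 18 mm high over its parts, lying right of the jig. Origin: centre of its underside.
- terminal: Bystander: loose green 8-way terminal strip 15 x 61 x 18 mm, lying left of the jig on the robot's side of the bin. Origin: centre of its underside.
- screwdriver: Bystander: red-handled screwdriver, 170 mm long, lying right of the jig on the robot's side of the loose board. Origin: about mid-length, on the bench.

How it is judged:
On the way, in this order (a step that is already met when the one before it is completed fails the run):
1. the voltage pointer stands at the red marker and the knob is let go (distance between volt_tip and mark_tip below 0.0035 m and contact force between volt and the fingers below 0.1 N), for 0.2 s.
2. the load switch is held at its third stop (y of step_tip in the frame of jig between -0.0792 and -0.0708 m and contact force between step and the fingers above 3 N), for 0.5 s.
At the end, for the whole second after the job is handed in: the voltage pointer's tip is within 3.5 mm of the red marker's point, and the fingers hold the load switch still (over 3 N of contact) with its pointer tip within 4.2 mm (7.5 degrees, a third of a click) of the third stop (all of step 2 and distance between volt_tip and mark_tip below 0.0035 m and angular speed of step below 0.2 rad/s); the arm keeps its last pose, push and grip.
It fails at once if the load switch is turned past the third stop, over the ridge towards the fourth (y of step_tip in the frame of jig below -0.0822 m).
It fails at once if the load switch is turned on while the voltage is not at the marker (y of step_tip in the frame of jig below -0.05 m and distance between volt_tip and mark_tip above 0.005 m).
It fails at once if a bystander is knocked away (distance of any of bin, board, terminal, screwdriver from where it was at the start of the episode above 0.02 m).
It also fails if it takes over 67 s, if anything falls off the work surface, if the arm or the gripper's body presses on something with over 40 N, if the wrist force passes 120 N, or if a joint passes its speed limit or range.

## Working session

There is one attempt and no reset: what is moved stays moved. The work goes in short steps, Python scripts to look and compute and a tool call to move; the robot and the scene stay as the last step left them, time stands still between calls to the robot, and variables do not carry over. Pictures are saved under pics/ and viewed, at most 10 in all, crops included, and the job is handed in when it is done.

Besides the shell and the picture viewer there is one more tool, called in YAML: its name, and indented under it one key for each argument. drive_tool: Moves the arm, as the interface text tells. Its arguments: {"type":"object","properties":{"plan":{"type":"array"},"newtons":{"type":"number"}},"required":["plan"]}

```bash
mkdir -p pics; cat > h.py <<'E'
import numpy as np, cv2, pickle
from station import manip
def snap(n,f):
    s=manip.snapshot(n); pickle.dump(s,open(f'pics/{f}.pkl','wb')); cv2.imwrite(f'pics/{f}.png',s['image'][:,:,::-1]); return s
def load(f): return pickle.load(open(f'pics/{f}.pkl','rb'))
def ray(s,u,v):
    f=240/np.tan(np.radians(s['fov_y'])/2); E=np.array(s['extrinsics'])
    return E[:3,3],E[:3,:3]@np.array([(u-s['cx'])/f,-(v-s['cy'])/f,-1])
def atz(s,u,v,z):
    o,d=ray(s,u,v); return o+d*(z-o[2])/d[2]
def proj(s,p):
    f=240/np.tan(np.radians(s['fov_y'])/2); E=np.array(s['extrinsics'])
    c=E[:3,:3].T@(np.array(p)-E[:3,3]); return np.array([s['cx']-f*c[0]/c[2], s['cy']+f*c[1]/c[2]])
def crop(s,u0,v0,u1,v1,k,f):
    cv2.imwrite(f'pics/{f}.png',cv2.resize(s['image'][v0:v1,u0:u1,::-1],None,fx=k,fy=k,interpolation=cv2.INTER_CUBIC))
E
python3 - <<'E'
from h import *
for n in('top','side'):
    s=snap(n,n+'0'); print({k:v for k,v in s.items() if k not in('image','z_map')})
print(manip.sense())
a=load('top0')
E
```

```text
{'fov_y': 48.467474197069144, 'cx': 327.8310644582618, 'cy': 243.06959438565016, 'extrinsics': array([[ 0.02722215,  0.99590742, -0.08618218,  0.49913248],
       [-0.99933381,  0.02501627, -0.02657306,  0.02981495],
       [-0.02430835,  0.08684814,  0.99592495,  1.04936985],
       [ 0.        ,  0.        ,  0.        ,  1.        ]])}
{'fov_y': 45.66006678417709, 'cx': 320.3019192810657, 'cy': 233.17515067498354, 'extrinsics': array([[-9.86434248e-01,  8.63977419e-02, -1.39581177e-01,
         4.54654146e-01],
       [-1.64156859e-01, -5.19083507e-01,  8.38811563e-01,
         8.63221860e-01],
       [ 1.71381719e-05,  8.50345661e-01,  5.26224530e-01,
         6.02517028e-01],
       [ 0.00000000e+00,  0.00000000e+00,  0.00000000e+00,
         1.00000000e+00]])}
{'t': 0.1, 'q': array([ 1.16649322e+00,  5.28357770e-01,  1.43378416e+00,  2.71152856e-07,
        1.18141682e+00, -1.78486729e-01]), 'qd': array([ 0.00046884, -0.00479061, -0.00318755, -0.00027107, -0.00025079,
        0.00121651]), 'tau': array([-3.49610191e-04, -4.43306994e+01, -1.78585553e+01, -2.14800675e-04,
        3.93918759e-03,  3.10159749e-05]), 'tcp_pos': array([0.13965567, 0.60856518, 0.24913775]), 'tool_rot': array([ 1.12668444e-01,  9.93632153e-01, -9.41570110e-04, -2.82538427e-04]), 'force': array([0.28491348, 0.38982711, 1.09743032]), 'ft_torque': array([-0.01813604, -0.06511115, -0.03734841]), 'gripper_force': 0.0, 'finger_gap': 0.9956769936530022}
```

View pics/top0.png

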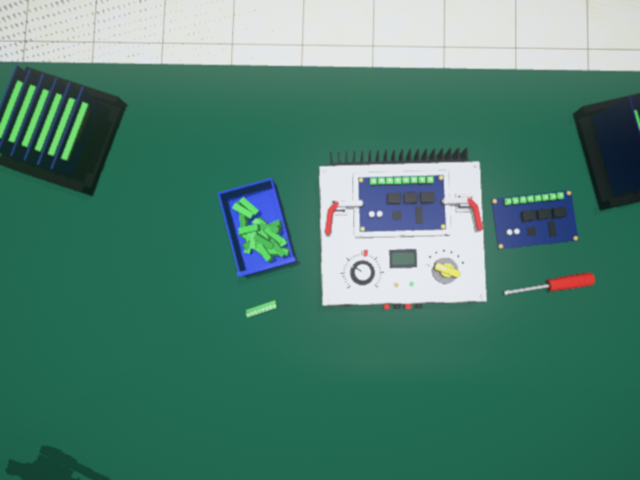

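View pics/side0.png

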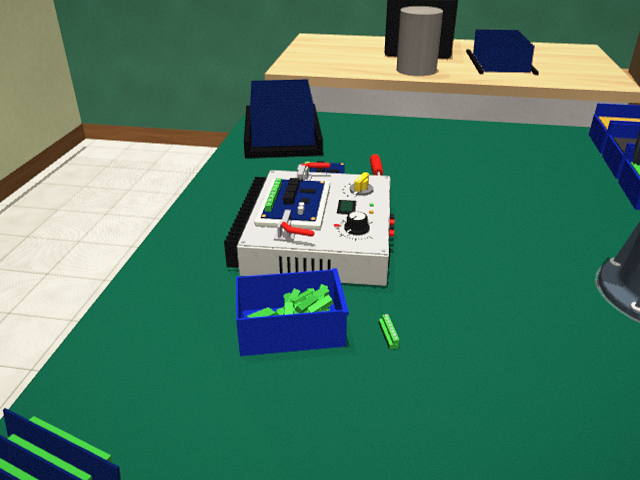

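The top view shows the jig, with its panel corners near (320,165), (480,162), (485,300) and (322,304). The knob is at (362,272), the red marker at (365,253) and the switch at (445,270). The side view agrees. I'll enlarge the controls next.

```bash
python3 - <<'E'
from h import *
s=load('top0'); crop(s,314,235,490,310,4.5,'c1')
print(atz(s,400,230,0.072), s['z_map'][290,400], s['z_map'][272,362])
im=s['image'].astype(int); w=(im.min(2)>130)
m=w[100:330,300:500].astype(np.uint8); n,l,st,c=cv2.connectedComponentsWithStats(m)
i=1+np.argmax(st[1:,4]); ys,xs=np.where(l==i); r=cv2.minAreaRect(np.c_[xs+300,ys+100].astype(np.float32)); b=cv2.boxPoints(r); print(r,b)
for p in b: print(p,atz(s,*p,0.072))
E
```

```text
[ 0.61115156 -0.07612603  0.072     ] 0.97044873 0.94738126
((402.1882629394531, 233.15293884277344), (140.58291625976562, 164.62721252441406), 88.49256896972656) [[318.05402 165.0512 ]
 [482.62427 160.72041]
 [486.3225  301.2547 ]
 [321.75226 305.58545]]
[318.05402 165.0512 ] [0.72927021 0.0781065  0.072     ]
[482.62427 160.72041] [ 0.74397757 -0.22667199  0.072     ]
[486.3225 301.2547] [ 0.48522725 -0.23388552  0.072     ]
[321.75226 305.58545] [0.46910847 0.06385689 0.072     ]
```

View pics/c1.png

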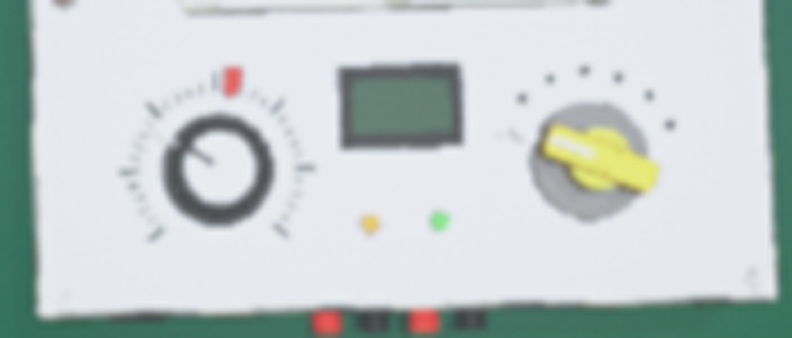

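The crop puts the knob centre near (220,168), which is full-image (362.9,272.3). The marker tip is near (231,97). A pointer line seems to run up-left from the knob. I'll zoom in on the knob in both views, with contrast stretched.

```bash
python3 - <<'E'
from h import *
s=load('top0'); t=load('side0')
def c(s,u,v,h,k): return cv2.resize(s['image'][v-h:v+h,u-h:u+h,::-1],None,fx=k,fy=k,interpolation=cv2.INTER_CUBIC)
cv2.imwrite('pics/c2.png',np.hstack([c(s,362,270,25,8),c(t,357,223,25,8)]))
# jig estimate from predicted layout
def fit(p,z): return np.array(p)
for y in(2,3,4):pass
yaw=np.radians(3.1); R=np.array([[np.cos(yaw),-np.sin(yaw)],[np.sin(yaw),np.cos(yaw)]])
C=np.array([0.607,-0.0797])
for nm,y in(('volt',.075),('step',-.075)):
    p=C+R@[-.072,y]; print(nm,p)
    for z in (.073,.079,.099): print(z,proj(s,[*p,z]),proj(t,[*p,z]))
E
```

```text
volt [ 0.53104945 -0.00870342]
0.073 [362.36643355 272.61183817] [358.15143318 228.18739597]
0.079 [362.49926814 272.50719939] [358.26893582 225.31333935]
0.099 [362.95414159 272.14887855] [358.66593283 215.60298813]
step [ 0.53916127 -0.15848392]
0.073 [444.80915854 270.33272107] [362.21027216 189.76181594]
0.079 [445.45302645 270.21361151] [362.32595654 187.10013417]
0.099 [447.65806533 269.80569987] [362.71622456 178.12079557]
```

View pics/c2.png

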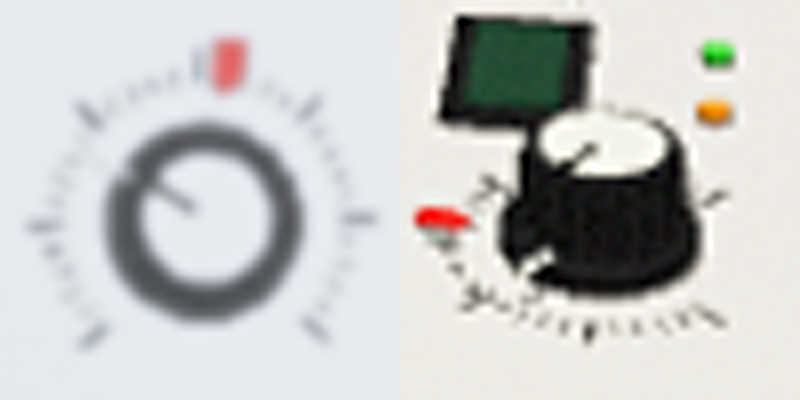

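The left half (top view) shows the white pointer crossing the skirt near (125,170), a cap line from (193,210) to (140,178), and the red tip near (231,92). The right half (side view) shows the pointer on the skirt at (535,262) and the red tip at (468,220). I'll turn these into angles.

```bash
python3 - <<'E'
from h import *
s=load('top0'); t=load('side0'); C=np.array([.531,-.0087])
T=lambda x,y:(337+(x+.5)/8-.5,245+(y+.5)/8-.5); S=lambda x,y:(332+(x-400+.5)/8-.5,198+(y+.5)/8-.5)
def a(s,p,z,c=C):
    q=atz(s,*p,z)[:2]; d=q-c; return q.round(4),np.degrees(np.arctan2(d[1],d[0])).round(1),(1e3*np.hypot(*d)).round(1)
for nm,x in (('ctr',a(s,T(204,222),.079)),('ptrT',a(s,T(125,170),.079)),('cap',a(s,T(140,178),.099)),('cap0',a(s,T(193,210),.099)),('markT',a(s,T(231,92),.073)),('ptrS',a(t,S(535,262),.079)),('markS',a(t,S(468,220),.073)),('capctrS',a(t,S(604,146),.099)),('capS',a(t,S(562,168),.099)),('step',a(s,(444.8,270.7),.076,np.array([.5392,-.1585])))): print(nm,x)
f=s['z_map']; print(f[268:276,359:366:3])
E
```

```text
ctr (array([ 0.5314, -0.0079]), np.float64(64.4), np.float64(0.9))
ptrT (array([0.5427, 0.0103]), np.float64(58.3), np.float64(22.3))
cap (array([0.5401, 0.0073]), np.float64(60.3), np.float64(18.4))
cap0 (array([ 0.5333, -0.0046]), np.float64(60.4), np.float64(4.7))
markT (array([ 0.5615, -0.0137]), np.float64(-9.3), np.float64(30.9))
ptrS (array([0.5463, 0.0112]), np.float64(52.5), np.float64(25.0))
markS (array([ 0.5645, -0.0142]), np.float64(-9.3), np.float64(33.9))
capctrS (array([ 0.5338, -0.0075]), np.float64(23.4), np.float64(3.0))
capS (array([0.5418, 0.0036]), np.float64(48.8), np.float64(16.3))
step (array([ 0.5384, -0.1579]), np.float64(143.8), np.float64(1.0))
[[0.9483828  0.94836044 0.9464179 ]
 [0.9455837  0.9464408  0.94603956]
 [0.9480185  0.9478478  0.9461376 ]
 [0.9478757  0.9476394  0.94531447]
 [0.94513404 0.94738126 0.9492846 ]
 [0.9498444  0.9460166  0.9498183 ]
 [0.9480414  0.942941   0.94888765]
 [0.9461519  0.94940203 0.9446453 ]]
```

drive_tool:
  plan:
    - [-0.026,-0.0257,0,0,0,0,0.5]
    - [-0.026,-0.0257,0,0,0,0,0.5]
    - [-0.026,-0.0257,0,0,0,0,0.5]
    - [-0.026,-0.0257,0,0,0,0,0.5]
    - [-0.026,-0.0257,0,0,0,0,0.5]
    - [-0.026,-0.0257,0,0,0,0,0.5]
    - [-0.026,-0.0257,0,0,0,0,0.5]
    - [-0.026,-0.0257,0,0,0,0,0.5]
    - [-0.026,-0.0257,0,0,0,0,0.5]
    - [-0.026,-0.0257,0,0,0,0,0.5]

```text
t: 1.1
tcp_pos: [0.3361, 0.299, 0.2498]
tool_rot: [0.113, 0.994, -0.0, -0.0]
force: [-0.0, 0.5, 0.0]
finger_gap: 0.751
gripper_force: 0.0
```

drive_tool:
  plan:
    - [-0.026,-0.0257,0,0,0,0,0.5]
    - [-0.026,-0.0257,0,0,0,0,0.5]
    - [-0.026,-0.0257,0,0,0,0,0.5]
    - [-0.026,-0.0257,0,0,0,0,0.5]
    - [-0.026,-0.0257,0,0,0,0,0.5]
    - [-0.026,-0.0257,0,0,0,0,0.5]
    - [-0.026,-0.0257,0,0,0,0,0.5]
    - [-0.026,-0.0257,0,0,0,0,0.5]
    - [-0.026,-0.0257,0,0,0,0,0.5]
    - [-0.026,-0.0257,0,0,0,0,0.5]

```text
t: 2.1
tcp_pos: [0.5319, -0.0096, 0.2497]
tool_rot: [0.113, 0.994, 0.0, -0.0]
force: [0.1, 0.4, 0.2]
finger_gap: 0.75
gripper_force: 0.0
```

drive_tool:
  plan:
    - [0,0,0,0,0,8.4,0.5]
    - [0,0,0,0,0,8.4,0.5]
    - [0,0,0,0,0,8.4,0.5]
    - [0,0,0,0,0,8.4,0.5]
    - [0,0,0,0,0,8.4,0.5]
    - [0,0,0.03,0,0,0,0.5]
    - [0,0,0.03,0,0,0,0.5]
    - [0,0,0,0,0,0,0.5]
    - [0,0,0,0,0,0,0.5]

```text
t: 3.0
tcp_pos: [0.5314, -0.0082, 0.1898]
tool_rot: [0.461, 0.887, -0.0, -0.001]
force: [0.2, 0.6, 0.8]
finger_gap: 0.745
gripper_force: 0.0
```

drive_tool:
  plan:
    - [0,0,0.02,0,0,0,0.5]
    - [0,0,0.02,0,0,0,0.5]
    - [0,0,0.02,0,0,0,0.5]
    - [0,0,0.016,0,0,0,0.5]
    - [0,0,0.01,0,0,0,0.5]
    - [0,0,0.007,0,0,0,0.5]
    - [0,0,0,0,0,0,0.5]

```text
t: 3.7
tcp_pos: [0.5319, -0.0083, 0.0971]
tool_rot: [0.461, 0.887, 0.0, 0.0]
force: [-0.6, -0.0, 0.4]
finger_gap: 0.746
gripper_force: 0.0
```

drive_tool:
  plan:
    - [0,0,0,0,0,0,0]
    - [0,0,0,0,0,0,-0.3]
    - [0,0,0,0,0,0,-0.5]
    - [0,0,0,0,0,0,-0.5]
    - [0,0,0,0,0,0,-0.5]
    - [0,0,0,0,0,0,-0.5]
    - [0,0,0,0,0,0,-0.5]
  newtons: 30

```text
t: 4.4
tcp_pos: [0.5333, -0.0079, 0.0982]
tool_rot: [0.462, 0.887, 0.001, 0.002]
force: [3.2, 3.5, 7.0]
finger_gap: 0.408
gripper_force: 30.2
```

drive_tool:
  plan:
    - [0,0.0015,-0.001,0,0,0,-0.5]
    - [0,0,0,0,0,6.9,-0.5]
    - [0,0,0,0,0,6.9,-0.5]
    - [0,0,0,0,0,6.9,-0.5]
    - [0,0,0,0,0,6.9,-0.5]
    - [0,0,0,0,0,6.9,-0.5]
    - [0,0,0,0,0,6.9,-0.5]
    - [0,0,0,0,0,6.9,-0.5]
    - [0,0,0,0,0,6.9,-0.5]
    - [0,0,0,0,0,6.9,-0.5]

```text
t: 5.4
tcp_pos: [0.5325, -0.0078, 0.0982]
tool_rot: [0.854, 0.52, -0.001, 0.0]
force: [-0.4, 0.4, 4.1]
finger_gap: 0.409
gripper_force: 31.0
```

drive_tool:
  plan:
    - [0,0,0,0,0,6.9,-0.5]
    - [0,0,0,0,0,0,-0.5]
    - [0,0,0,0,0,0,-0.5]
    - [0,0,0,0,0,0,-0.5]

```text
t: 5.8
tcp_pos: [0.5325, -0.0078, 0.0982]
tool_rot: [0.882, 0.471, -0.0, 0.0]
force: [-2.0, -0.8, 4.5]
finger_gap: 0.41
gripper_force: 31.2
```

drive_tool:
  plan:
    - [0,0,0,0,0,0,-0.2]
    - [0,0,0,0,0,0,0.2]
    - [0,0,0,0,0,0,0.5]
    - [0,0,0,0,0,0,0.5]
    - [0,0,-0.03,0,0,0,0.5]
    - [0,0,-0.05,0,0,0,0.5]
    - [0,0,-0.05,0,0,0,0.5]
    - [0,0,0,0,0,0,0.5]

```text
t: 6.6
tcp_pos: [0.5371, -0.0081, 0.2344]
tool_rot: [0.882, 0.47, 0.006, 0.005]
force: [-0.1, -0.9, -0.5]
finger_gap: 0.745
gripper_force: 0.0
```

drive_tool:
  plan:
    - [-0.03,0.0225,0,0,0,0,0.5]
    - [-0.03,0.0225,0,0,0,0,0.5]
    - [-0.03,0.0225,0,0,0,0,0.5]
    - [-0.03,0.0225,0,0,0,0,0.5]
    - [0,0,0,0,0,-7.2,0.5]
    - [0,0,0,0,0,-7.2,0.5]
    - [0,0,0,0,0,0,0.5]
    - [0,0,0,0,0,0,0.5]
    - [0,0,0,0,0,0,0.5]

```text
t: 7.5
tcp_pos: [0.5404, -0.1568, 0.2277]
tool_rot: [0.817, 0.576, -0.0, -0.0]
force: [-0.2, -0.3, -0.2]
finger_gap: 0.749
gripper_force: 0.0
```

```bash
python3 - <<'E'
from h import *
s=snap('top','top1'); t=snap('side','side1')
def c(s,u,v,h,k): return cv2.resize(s['image'][v-h:v+h,u-h:u+h,::-1],None,fx=k,fy=k,interpolation=cv2.INTER_CUBIC)
cv2.imwrite('pics/c3.png',np.hstack([c(s,362,270,25,8),c(t,357,223,25,8)]))
q=manip.sense(); print(q['tcp_pos'],q['tool_rot'],q['q'])
E
```

```text
[ 0.54049089 -0.15678932  0.22790714] [ 8.16948651e-01  5.76710405e-01 -4.74520138e-05 -9.22622491e-05] [-4.80877005e-01  4.71378330e-01  1.61421139e+00  4.47698995e-08
  1.05621043e+00 -1.39473218e-01]
```

View pics/c3.png

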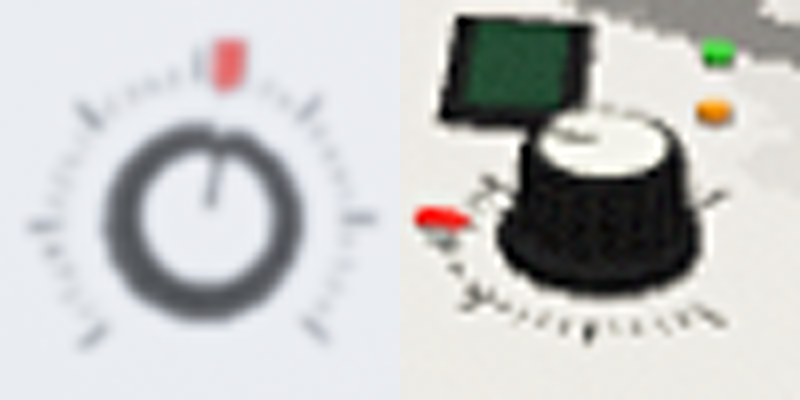

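The knob has turned. In the top view its gap is near (222,133), almost in line with the red marker (tip near (228,92)). I'll measure the remaining angle.

```bash
python3 - <<'E'
from h import *
s=load('top1'); t=load('side1')
im=s['image'].astype(float)
def red(s,u0,u1,v0,v1):
    im=s['image'].astype(float); w=np.clip(im[...,0]-np.maximum(im[...,1],im[...,2])-15,0,None); m=np.zeros_like(w); m[v0:v1,u0:u1]=1; w*=m
    V,U=np.mgrid[:480,:640]; return (w*U).sum()/w.sum(),(w*V).sum()/w.sum()
r=red(s,360,370,247,260); rt=red(t,330,345,220,230)
# skirt centre: dark ring fit
g=im.mean(2)[245:295,337:387]; d=cv2.GaussianBlur(np.clip(190-g,0,None).astype(np.float32),(0,0),.3)
m=np.zeros_like(d); yy,xx=np.mgrid[:50,:50]; rr=np.hypot(xx-25,yy-27.5); d[(rr>14)]=0;d[rr<7]=0
ys,xs=np.where((d>40)); (ex,ey),ax,_=cv2.fitEllipse(cv2.convexHull(np.c_[xs,ys].astype(np.float32))); c=(337+ex,245+ey)
print('red',r,rt,'ctr',c,ax)
T=lambda x,y:(337+(x+.5)/8-.5,245+(y+.5)/8-.5)
cw=atz(s,*c,.076)[:2]; print(cw)
for nm,p,z in(('red',r,.073),('gap',T(222,133),.079),('cap',T(218,150),.099),('cap0',T(210,207),.099),('tip',T(228,92),.073)):
    for k in(cw,np.array([.5313,-.0083])):
        q=atz(s,*p,z)[:2]-k; print(nm,np.degrees(np.arctan2(q[1],q[0])).round(1),np.hypot(*q).round(4))
# polar darkness profile on skirt
f=[]
for a in range(-40,25,3):
    vals=[]
    for R in (.019,.0205,.022):
        p=proj(s,[cw[0]+R*np.cos(np.radians(a)),cw[1]+R*np.sin(np.radians(a)),.079]); vals.append(cv2.remap(g.astype(np.float32),np.float32([[p[0]-337]]),np.float32([[p[1]-245]]),1)[0,0])
    f.append((a,int(np.mean(vals))))
print(f)
E
```

```text
red (np.float64(365.13268236645604), np.float64(252.47099368179207)) (np.float64(336.608024691358), np.float64(224.77430555555554)) ctr (361.9963722229004, 272.41770362854004) (23.712472915649414, 23.952848434448242)
[ 0.53128673 -0.00790448]
red -7.8 0.0371
red -7.2 0.037
gap -10.1 0.0207
gap -9.1 0.0207
cap -7.3 0.0156
cap -5.9 0.0156
cap0 -9.8 0.0028
cap0 -1.8 0.0028
tip -9.5 0.0306
tip -8.8 0.0305
[(-40, 127), (-37, 128), (-34, 126), (-31, 124), (-28, 122), (-25, 120), (-22, 123), (-19, 129), (-16, 139), (-13, 149), (-10, 157), (-7, 155), (-4, 143), (-1, 134), (2, 125), (5, 123), (8, 121), (11, 119), (14, 119), (17, 118), (20, 118), (23, 118)]
```

The pointer is at about -8.8°, and the marker lies between -8 and -9.5°. That's well within tolerance, so the knob is done. Next I descend on the switch.

drive_tool:
  plan:
    - [0,0,0.03,0,0,0,0.3]
    - [0,0,0.03,0,0,0,0.3]
    - [0,0,0.03,0,0,0,0.2]
    - [0,0,0.02,0,0,0,0.2]
    - [0,0,0.013,0,0,0,0.2]
    - [0,0,0.007,0,0,0,0.2]
    - [0,0,0,0,0,0,0.2]

```text
t: 8.3
tcp_pos: [0.5404, -0.157, 0.0976]
tool_rot: [0.817, 0.577, -0.0, -0.0]
force: [-0.6, -0.0, -0.7]
finger_gap: 0.6
gripper_force: 0.0
```

drive_tool:
  plan:
    - [0,0,0,0,0,0,-0.2]
    - [0,0,0,0,0,0,-0.5]
    - [0,0,0,0,0,0,-0.8]
    - [0,0,0,0,0,0,-1]
    - [0,0,0,0,0,0,-1]
    - [0,0,0,0,0,0,-1]
    - [0,0,0,0,0,0,-1]
    - [0,0,0,0,0,0,-1]
  newtons: 50

```text
t: 9.1
tcp_pos: [0.5404, -0.1572, 0.0992]
tool_rot: [0.817, 0.577, 0.0, 0.0]
force: [-2.3, 0.2, 6.1]
finger_gap: 0.144
gripper_force: 50.1
```

```bash
python3 -c "
from h import *
q=manip.sense(); print(q)"
```

```text
{'t': 9.1, 'q': array([-4.81537604e-01,  6.61747280e-01,  1.71112065e+00, -2.20907528e-04,
        7.68321553e-01, -1.40416774e-01]), 'qd': array([-0.00130468,  0.0014987 , -0.00078809,  0.00030063,  0.00265483,
        0.00067672]), 'tau': array([ 1.21839722e-01, -3.99933064e+01, -1.09535211e+01,  9.91126802e-02,
       -6.26578890e-01, -3.04402050e-02]), 'tcp_pos': array([ 0.54038586, -0.1571938 ,  0.09920721]), 'tool_rot': array([8.16821221e-01, 5.76890844e-01, 2.37951664e-05, 2.14395148e-04]), 'force': array([-2.25294803,  0.16883035,  6.06834424]), 'ft_torque': array([ 0.06531067,  0.3802825 , -0.05496227]), 'gripper_force': 50.135403871536255, 'finger_gap': 0.14409617584576226}
```

drive_tool:
  plan:
    - [0,0,-0.001,0,0,0,-1]
    - [0,0,0,0,0,5.625,-1]
    - [0,0,0,0,0,5.625,-1]
    - [0,0,0,0,0,0,-1]
    - [0,0,0,0,0,0,-1]

```text
t: 9.6
tcp_pos: [0.5403, -0.1572, 0.0992]
tool_rot: [0.869, 0.495, -0.0, 0.0]
force: [-1.2, -0.0, 2.9]
finger_gap: 0.141
gripper_force: 49.8
```

```bash
cat > f.py <<'E'
from h import *
q=manip.sense(); r=q['tool_rot']; a=2*np.degrees(np.arctan2(r[1],r[0]))
print('psi %.2f'%(a-90),'turned from off %.2f'%(160.6-a+0-90+0), 'tz',q['ft_torque'][2].round(3),'tau6',q['tau'][5].round(3),'F',q['force'].round(1),q['finger_gap'].round(3),q['t'])
E
python3 f.py
```

```text
Traceback (most recent call last):
  File "f.py", line 3, in <module>
    print('psi %.2f'%(a-90),'turned from off %.2f'%(160.6-a+0-90+0), 'tz',q['ft_torque'][2].round(3),'tau6',q['tau'][5].round(3),'F',q['force'].round(1),q['finger_gap'].round(3),q['t'])
                                                                                                                                                         ^^^^^^^^^^^^^^^^^^^^^
AttributeError: 'float' object has no attribute 'round'
```

drive_tool:
  plan:
    - [0,0,0,0,0,5.625,-1]
    - [0,0,0,0,0,5.625,-1]
    - [0,0,0,0,0,0,-1]
    - [0,0,0,0,0,0,-1]

```text
t: 10.0
tcp_pos: [0.5403, -0.1572, 0.0992]
tool_rot: [0.913, 0.408, -0.0, -0.0]
force: [-2.3, -0.0, 4.2]
finger_gap: 0.14
gripper_force: 50.0
```

```bash
python3 f.py
```

```text
Traceback (most recent call last):
  File "f.py", line 3, in <module>
    print('psi %.2f'%(a-90),'turned from off %.2f'%(160.6-a+0-90+0), 'tz',q['ft_torque'][2].round(3),'tau6',q['tau'][5].round(3),'F',q['force'].round(1),q['finger_gap'].round(3),q['t'])
                                                                                                                                                         ^^^^^^^^^^^^^^^^^^^^^
AttributeError: 'float' object has no attribute 'round'
```

drive_tool:
  plan:
    - [0,0,0,0,0,5.625,-1]
    - [0,0,0,0,0,5.625,-1]
    - [0,0,0,0,0,0,-1]
    - [0,0,0,0,0,0,-1]

```text
t: 10.4
tcp_pos: [0.5403, -0.1571, 0.0992]
tool_rot: [0.948, 0.317, -0.0, -0.0]
force: [-3.1, 0.8, 5.7]
finger_gap: 0.138
gripper_force: 50.3
```

```bash
python3 f.py
```

```text
Traceback (most recent call last):
  File "f.py", line 3, in <module>
    print('psi %.2f'%(a-90),'turned from off %.2f'%(160.6-a+0-90+0), 'tz',q['ft_torque'][2].round(3),'tau6',q['tau'][5].round(3),'F',q['force'].round(1),q['finger_gap'].round(3),q['t'])
                                                                                                                                                         ^^^^^^^^^^^^^^^^^^^^^
AttributeError: 'float' object has no attribute 'round'
```

```bash
cat > f.py <<'E'
from h import *
q=manip.sense(); r=q['tool_rot']; psi=2*np.degrees(np.arctan2(r[1],r[0]))-90
print('psi %.2f tool turned %.2f tz %.3f tau6 %.3f'%(psi,-19.56-psi,q['ft_torque'][2],q['tau'][5]),q['force'].round(1),q['t'])
E
python3 f.py
```

```text
psi -53.06 tool turned 33.50 tz 0.261 tau6 0.264 [-3.1  0.8  5.7] 10.4
```

drive_tool:
  plan:
    - [0,0,0,0,0,5.625,-1]
    - [0,0,0,0,0,5.625,-1]
    - [0,0,0,0,0,0,-1]
    - [0,0,0,0,0,0,-1]

```text
t: 10.8
tcp_pos: [0.5402, -0.1571, 0.0992]
tool_rot: [0.975, 0.222, -0.0, -0.0]
force: [-3.8, 1.5, 6.1]
finger_gap: 0.143
gripper_force: 50.3
```

```bash
python3 f.py
```

```text
psi -64.41 tool turned 44.85 tz 0.105 tau6 0.070 [-3.8  1.5  6.1] 10.8
```

drive_tool:
  plan:
    - [0,0,0,0,0,5.6,-1]
    - [0,0,0,0,0,0,-1]
    - [0,0,0,0,0,0,-1]

```text
t: 11.1
tcp_pos: [0.5402, -0.1571, 0.0992]
tool_rot: [0.985, 0.174, -0.0, -0.0]
force: [-2.9, 0.5, 4.7]
finger_gap: 0.142
gripper_force: 50.4
```

```bash
python3 f.py
```

```text
psi -69.98 tool turned 50.42 tz 0.165 tau6 0.169 [-2.9  0.5  4.7] 11.1
```

drive_tool:
  plan:
    - [0,0,0,0,0,5.6,-1]
    - [0,0,0,0,0,0,-1]
    - [0,0,0,0,0,0,-1]

```text
t: 11.4
tcp_pos: [0.5402, -0.1571, 0.0992]
tool_rot: [0.992, 0.126, -0.0, -0.0]
force: [-3.1, 0.0, 5.3]
finger_gap: 0.142
gripper_force: 50.4
```

```bash
python3 f.py
```

```text
psi -75.54 tool turned 55.98 tz 0.245 tau6 0.293 [-3.1  0.   5.3] 11.4
```

drive_tool:
  plan:
    - [0,0,0,0,0,3,-1]
    - [0,0,0,0,0,0,-1]
    - [0,0,0,0,0,0,-1]

```text
t: 11.7
tcp_pos: [0.5402, -0.1571, 0.0992]
tool_rot: [0.995, 0.1, -0.0, -0.0]
force: [-2.8, -0.0, 6.0]
finger_gap: 0.137
gripper_force: 50.3
```

```bash
python3 f.py
```

```text
psi -78.54 tool turned 58.98 tz 0.229 tau6 0.268 [-2.8 -0.   6. ] 11.7
```

drive_tool:
  plan:
    - [0,0,0,0,0,2.5,-1]
    - [0,0,0,0,0,2.5,-1]
    - [0,0,0,0,0,0,-1]
    - [0,0,0,0,0,0,-1]

```text
t: 12.1
tcp_pos: [0.5402, -0.157, 0.0992]
tool_rot: [0.998, 0.056, -0.0, -0.0]
force: [-3.7, 1.2, 6.4]
finger_gap: 0.139
gripper_force: 50.3
```

```bash
python3 f.py
```

```text
psi -83.58 tool turned 64.02 tz 0.138 tau6 0.125 [-3.7  1.2  6.4] 12.1
```

drive_tool:
  plan:
    - [0,0,0,0,0,2,-1]
    - [0,0,0,0,0,0,-1]
    - [0,0,0,0,0,0,-1]
    - [0,0,0,0,0,0,-1]

```text
t: 12.5
tcp_pos: [0.5402, -0.157, 0.0992]
tool_rot: [0.999, 0.038, -0.0, -0.0]
force: [-2.9, -0.2, 5.4]
finger_gap: 0.14
gripper_force: 50.3
```

```bash
python3 f.py
```

```text
psi -85.59 tool turned 66.03 tz 0.108 tau6 0.080 [-2.9 -0.2  5.4] 12.5
```

drive_tool:
  plan:
    - [0,0,0,0,0,1.2,-1]
    - [0,0,0,0,0,0,-1]
    - [0,0,0,0,0,0,-1]
    - [0,0,0,0,0,0,-1]
    - [0,0,0,0,0,0,-1]
    - [0,0,0,0,0,0,-1]
    - [0,0,0,0,0,0,-1]
    - [0,0,0,0,0,0,-1]

```text
t: 13.3
tcp_pos: [0.5402, -0.157, 0.0992]
tool_rot: [1.0, 0.028, -0.0, -0.0]
force: [-3.6, 0.6, 5.4]
finger_gap: 0.141
gripper_force: 50.3
```

```bash
python3 f.py; python3 - <<'E'
from h import *
s=snap('top','top2'); t=snap('side','side2')
def c(s,u,v,h,k): return cv2.resize(s['image'][v-h:v+h,u-h:u+h,::-1],None,fx=k,fy=k,interpolation=cv2.INTER_CUBIC)
cv2.imwrite('pics/c4.png',np.hstack([c(s,375,265,33,6),c(t,362,190,33,6)]))
E
```

```text
psi -86.80 tool turned 67.24 tz 0.064 tau6 0.070 [-3.6  0.6  5.4] 13.3
```

View pics/c4.png

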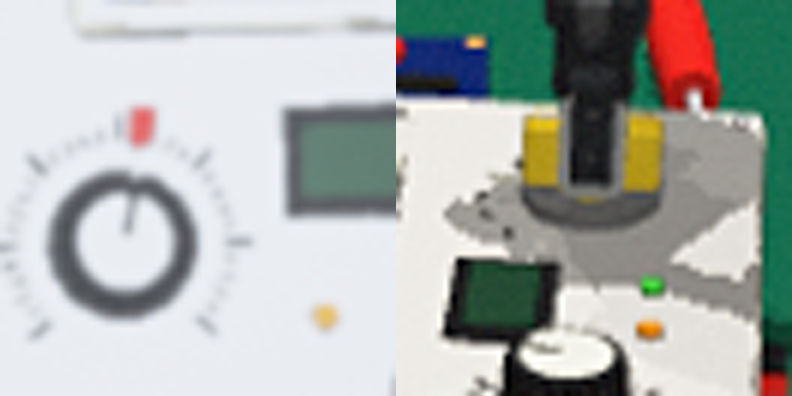

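The top half shows the knob pointer still at the red marker (gap near (135,180), marker tip near (140,145)). The side half shows the wing held between the fingers along the jig's x. Torque is at its minimum at 67.2°, so this is the third stop. I'll hand it in.

```bash
python3 -c "
from station import manip
print(manip.sign_off())"
```

```text
the job is handed in; nothing more can be done
None
```

The job is handed in: the voltage pointer is within about 1–2° of the red marker with the knob let go, and the load switch is held at its third stop (67.2° turned, torque at its minimum, 50 N grip), though the hand-in returned no verdict.

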